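Fit the flanges to two polishing spindles

ROBOT

A 6-joint arm with a two-finger parallel gripper is mounted at the origin on a cart in front of the work surface, level with it; the furniture and walls round the work are solid. World frame = base frame: x ahead of the robot, y to its left, z up, the work surface at z = 0. Lengths are in m, angles in rad, forces in N, time in s.
With the tool pointing down it reaches from about 0.3 to 0.75 m from the base axis. Payload 8.5 kg.
Tool frame: the origin (TCP) lies at the very end of the fingers, on their centre line; the grasp point (between the pads) lies 19 mm behind it; z points along the fingers, y is the line along which they close (so a half turn about z gives the same grasp; the last joint's range is limited). The gripper opens to 88 mm and grips with 3 to 60 N. Pads are 18 mm wide; open, the fingers measure 123 mm over their backs; the gripper's body (75 mm by 187 mm) begins 45 mm behind the grasp point.
Start: joints at [1.101, 0.381, 1.297, -0, 1.464, -0.215], TCP at [0.139, 0.532, 0.239] pointing down, gripper open.
Joint ranges: [-3.11, 3.11], [-0.89, 2.33], [0.22, 2.48], [-1.42, 4.56], [0.17, 2.85], [-2.88, 2.88]. Speed limits (rad/s): [2.39, 2.39, 3.14, 3.14, 3.14, 3.14].

INTERFACE

Orientations are given as a unit quaternion [w, x, y, z].
In Python, from plant import env gives the robot as it stands.
- The arm moves only by the tool play_rows, never from a script. Its argument "deltas" is one flat list of numbers, 6 for each row, row after row: the shift along the world's x, y, z normalised to -1 to 1, where 1 is 4 cm, then the turn, a rotation vector about the world's x, y, z normalised to -1 to 1, where 1 is 5 degrees. A call has 1 to 10 rows; each row shifts and turns the commanded pose from where the row before left it; what a row does not reach is not made up. A row lasts 1/12 s, in which the tool goes at most 41.7 mm and 7.16 degrees, less where a joint would pass 70% of its speed; a pose out of reach is approached as far as the arm can. A call with a number of a shift or a turn outside -1 to 1 is refused whole. A call with a gripper value outside its range is refused whole. "fingers" is the gripper command: -1 is shut, 1 is fully open, values between are in proportion, set as the call begins (left out, the last holds). The fingers move at their own pace and stop on an object; the grip force is fixed at half the most. Time passes only in rows, so rows that do not move let the fingers close. It gives the time, the measured TCP pose, the force, the opening and the grip force at its end, in the units of the state.
- env.sense(): the state, without advancing time (a new reading comes with each control period).
- env.camera(name): name is "scene" or "side" or "wrist"; returns a dict with "frame" (400x640x3 uint8, red, green, blue), "intrinsics" (3x3 intrinsics, pixels), "rvec" (rotation vector, rad) and "tvec" (3), from world to camera coordinates, as OpenCV has them; the wrist camera has in their place "T_tool_cam" (4x4, takes a point from camera to tool coordinates, whose origin is the TCP and whose axes are the flange's). Camera axes: x right, y down, z forward; pixel columns grow to the right and rows downward; lengths in m; the calibration is good to about 2 mm. A picture is of the moment at which its call begins: read the wrist's pose just before it. There is no depth.
- env.job_done(): hands the job in; it is judged then, once.
Trained networks look in a picture, given as the dict that the camera call returned (one of the last four; its "shot" number tells which), for a name from the list of things; names that differ only in an ending like _2 or _b are one class to them, and where a whole thing is asked for, a point or a joint stands for the part that bears it (a point fixed in the world has none). Each returns a list of dicts, best first, with "score" (0 to 1); they miss things now and then, are a little off and sometimes report something else, mostly with a low value. They report only what shows in the picture. A call takes as long as a camera call. They do not tell look-alikes from the thing itself.
- env.silhouettes(picture, thing): "mask" (400x640 bool, what is visible of it) and "xy" ([column, row] in pixels, amid what is visible of it).
- env.spot_point(picture, thing): "xy" ([column, row] in pixels: a listed point, or the origin of a listed thing).
The state is a dict: "t": time; "joints": joint angles; "dq": joint speeds; "tau": joint torques, N m; "position": TCP position; "orientation": TCP orientation; "force": force on the tool from outside, world axes, zero at the start; "torque": the same for the moment, N m; "width": opening from 0.0 (shut) to 1.0 (fully open); "gripper_force": force on a finger pad.
Only numpy, scipy, OpenCV 4.12 (cv2) and the standard library are available. Lean on these libraries where they do the work, as an engineer would, in place of code of your own. Each camera call takes 0.05 s, during which the arm holds its last target. There are 200 camera calls.

TASK

Fit each of the two loose brass flanges, rim down, over the upright polishing spindle whose shaft matches its bore: the wide-bored one with the inner tab goes on the grooved spindle, the plain narrow-bored one on the plain spindle. Turn the tabbed flange until its tab drops into the groove, never forcing it down, so that both flanges end flat and fully home on their seats. Leave the casting cup and the doming block where they stand.

Things in the scene. Friction and masses are not known exactly. Their poses are not given: they have to be found in the camera images.
- keyed_flange: Loose brass flange, about 150 g, lying rim down: round rim 64 mm across, 7 mm high; hex hub above, 40 mm across flats (one flat faces its +x), 26 mm high in all. Origin: centre of its underside; z up the bore. Bore 28.5 mm; a tab 7.5 mm wide on its +x side reaches in to 9.75 mm from the axis, filling the upper 10 mm of the bore (16 to 26 mm up).
- plain_flange: Loose brass flange, about 150 g, lying rim down: round rim 64 mm across, 7 mm high; hex hub above, 40 mm across flats (one flat faces its +x), 26 mm high in all. Origin: centre of its underside; z up the bore. Plain round bore 22.5 mm, no tab.
- keyed_spindle: Fixed upright steel spindle. Round foot 84 mm across, 12 mm high, three bolt heads near its edge (top 16 mm); boss 48 mm across whose top, the seat, is 20 mm above the bench. Origin: centre of the foot on the bench; z up. Shaft 26 mm thick, 28 mm tall from seat to shoulder, with a keyway 10 mm wide along its whole +x side; nose above 15 mm thick, tip 42 mm above the seat.
- plain_spindle: Fixed upright steel spindle. Round foot 84 mm across, 12 mm high, three bolt heads near its edge (top 16 mm); boss 48 mm across whose top, the seat, is 20 mm above the bench. Origin: centre of the foot on the bench; z up. Round shaft 20 mm thick without groove, 28 mm tall from seat to shoulder; nose above 14 mm thick, tip 42 mm above the seat.
- keyed_seat (a point): Centre of the grooved spindle's seat, on its axis, 20 mm above the bench, axes as the spindle's; the tabbed flange is home when its origin is here. With the tab out of line it stops on the shoulder, underside 12 mm above the seat; with its +x along the spindle's +x (within about 0.1 rad) it drops home.
- plain_seat (a point): Centre of the seat of the plain spindle, on its axis, 20 mm above the bench; the plain flange is home when its origin is here.
- casting_cup: Bystander: small brown casting cup filled with white plaster, 50 x 60 x 37 mm, loose; origin at the centre of its underside.
- doming_block: Bystander: brass doming block, a 50 mm cube with round hollows, loose; origin at the centre of its underside.
Not all that is in view belongs to the job. What is shaped like the keyed_flange but pink is not meant.

How it is judged:
By the outcome, as a careful person would: the job done as asked, in the order asked, and still so for the second after the job is handed in, with the robot touching nothing.
It also fails if it takes over 54 s, if anything falls off the work surface, if the arm or the gripper's body presses on something with over 40 N, if the wrist force passes 120 N, or if a joint passes its speed limit or range.

## Working session

There is one attempt and no reset: what is moved stays moved. The work goes in short steps, Python scripts to look and compute and a tool call to move; the robot and the scene stay as the last step left them, time stands still between calls to the robot, and variables do not carry over. Pictures are saved under pics/ and viewed, at most 10 in all, crops included, and the job is handed in when it is done.

Besides the shell and the picture viewer there is one more tool, called after ">>>" as name(argument=value, ...), one argument or row to a line, values as JSON. play_rows: Moves the arm, as the interface text tells. Scaled input: -1 to 1 covers 4 cm each way for a shift and 5 degrees each way for a turn. Its arguments: {"type":"object","properties":{"deltas":{"type":"array","items":{"type":"number"}},"fingers":{"type":"number"}},"required":["deltas"]}

```bash
mkdir -p pics; cat > h.py <<'E'
import numpy as np, cv2
from plant import env
from scipy.spatial.transform import Rotation as R
def pose(c, st=None):
    if 'rvec' in c: return cv2.Rodrigues(np.array(c['rvec'],float))[0], np.array(c['tvec'],float).ravel()
    q=st['orientation']; T=np.eye(4); T[:3,:3]=R.from_quat([q[1],q[2],q[3],q[0]]).as_matrix(); T[:3,3]=st['position']
    M=np.linalg.inv(T@np.array(c['T_tool_cam'])); return M[:3,:3],M[:3,3]
def ray(c,xy,z,st=None):
    Rm,t=pose(c,st); K=np.array(c['intrinsics']); d=Rm.T@np.linalg.inv(K)@np.array([xy[0],xy[1],1.]); o=-Rm.T@t
    return o+d*(z-o[2])/d[2]
def proj(c,P,st=None):
    Rm,t=pose(c,st); p=(np.array(P)@Rm.T+t)@np.array(c['intrinsics']).T; return p[:,:2]/p[:,2:]
def save(c,n): cv2.imwrite('pics/'+n,np.ascontiguousarray(c['frame'][:,:,::-1]))
E
python3 - <<'E'
from h import *
H={'keyed_flange':.0,'plain_flange':.0,'keyed_spindle':0,'plain_spindle':0,'keyed_seat':.02,'plain_seat':.02,'casting_cup':0,'doming_block':0}
ims=[]
for n in ('scene','side'):
    c=env.camera(n); ims.append(c['frame'])
    save(c,n+'1.png')
    for k,z in H.items():
        for d in env.spot_point(c,k)[:4]: print(n,k,round(d['score'],2),np.round(d['xy']),np.round(ray(c,d['xy'],z),3))
s=env.sense(); print(s)
E
```

```text
scene keyed_flange 0.93 [302. 282.] [ 0.397 -0.089  0.   ]
scene keyed_flange 0.76 [360. 298.] [ 0.441 -0.211  0.   ]
scene plain_flange 0.89 [244. 216.] [0.463 0.154 0.   ]
scene keyed_spindle 0.75 [265. 184.] [0.585 0.199 0.   ]
scene plain_spindle 0.76 [380. 244.] [ 0.597 -0.158  0.   ]
scene keyed_seat 0.68 [266. 177.] [0.593 0.198 0.02 ]
scene plain_seat 0.9 [384. 237.] [ 0.605 -0.161  0.02 ]
scene casting_cup 0.58 [312. 225.] [0.546 0.003 0.   ]
scene doming_block 0.65 [355. 193.] [ 0.707 -0.009  0.   ]
side keyed_flange 0.88 [236. 258.] [ 0.399 -0.084  0.   ]
side keyed_flange 0.87 [261. 305.] [ 0.438 -0.219  0.   ]
side plain_flange 0.78 [261. 195.] [0.462 0.17  0.   ]
side keyed_spindle 0.63 [309. 184.] [0.588 0.217 0.   ]
side plain_spindle 0.96 [349. 275.] [ 0.599 -0.162  0.   ]
side plain_spindle 0.32 [260. 304.] [ 0.437 -0.215  0.   ]
side keyed_seat 0.59 [310. 180.] [0.587 0.195 0.02 ]
side keyed_seat 0.4 [310. 186.] [0.581 0.165 0.02 ]
side plain_seat 0.6 [349. 269.] [ 0.595 -0.171  0.02 ]
side casting_cup 0.78 [299. 225.] [0.534 0.02  0.   ]
side doming_block 0.97 [378. 223.] [0.706 0.006 0.   ]
side doming_block 0.61 [262. 197.] [0.464 0.159 0.   ]
{'t': 0.9, 'joints': array([ 1.10069527e+00,  3.80617686e-01,  1.29739613e+00,  2.13156449e-05,
        1.46362526e+00, -2.15281308e-01]), 'dq': array([ 0.00126816,  0.0012389 ,  0.00078173,  0.00035811, -0.00088245,
        0.0005954 ]), 'tau': array([ 2.45011624e-04, -4.37795663e+01, -2.24734712e+01,  7.14193191e-02,
        3.13732715e-02, -8.99903171e-05]), 'position': array([0.13861707, 0.53222539, 0.23874021]), 'orientation': array([-1.77800720e-05,  1.27066574e-01,  9.91894190e-01, -1.83010665e-05]), 'force': array([-0.15816965,  0.50704677, -0.41795985]), 'torque': array([-0.0100193 , -0.00685374, -0.02883437]), 'gripper_force': 0.0, 'width': 1.004271706004919}
```

View pics/scene1.png

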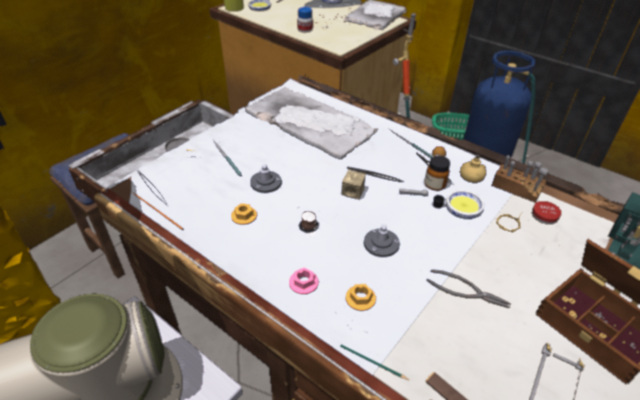

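View pics/side1.png

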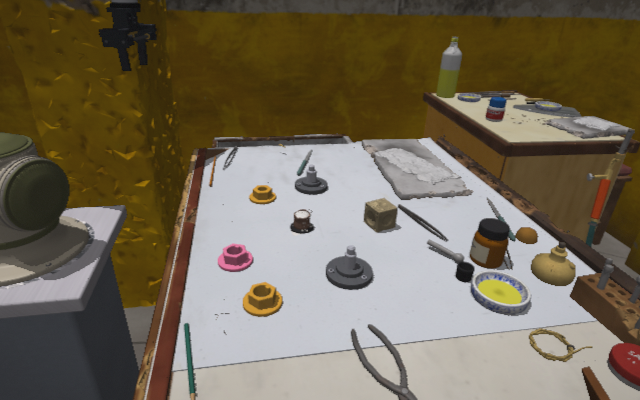

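Candidates for keyed_flange are the pink ring (302,282), which is the look-alike and not meant, the brass one at (360,298), and the brass one at (244,216), which the network calls plain. I choose (360,298), at about (0.44, -0.215), and will check it close up. On the way I look at the keyed spindle.

>>> play_rows(
  deltas=[0.8,-0.6,0,0,0,0,0.8,-0.6,0,0,0,0,0.8,-0.6,0,0,0,0,0.8,-0.6,0,0,0,0,0.8,-0.6,0,0,0,0,0.8,-0.7,0,0,0,0,0.8,-0.7,0,0,0,0,0.8,-0.7,0,0,0,0,0.8,-0.7,0,0,0,0,0.8,-0.7,0,0,0,0],
)

```text
t: 1.73
position: [0.4567, 0.2733, 0.2389]
orientation: [0.0, 0.127, 0.992, 0.0]
force: [-0.1, -0.4, -0.8]
width: 0.999
gripper_force: 0.0
```

>>> play_rows(
  deltas=[0.8,-0.7,0,0,0,0,0.8,-0.7,0,0,0,0,0,0,0,0,0,0],
)

```text
t: 1.98
position: [0.5226, 0.2155, 0.238]
orientation: [0.001, 0.13, 0.992, -0.001]
force: [-0.3, -1.1, 0.4]
width: 0.999
gripper_force: 0.0
```

```bash
python3 - <<'E'
from h import *
s=env.sense(); c=env.camera('wrist'); print(np.round(c['T_tool_cam'],3).tolist(), c['intrinsics']); print(s['position'],s['t'],s['orientation'])
save(c,'w1.png')
for k,z in {'plain_flange':0,'keyed_flange':0,'keyed_spindle':0,'keyed_seat':.02}.items():
    for d in env.spot_point(c,k)[:3]: print(k,round(d['score'],2),np.round(d['xy']),np.round(ray(c,d['xy'],z,s),4))
E
```

```text
[[-0.001, -0.958, -0.287, 0.073], [1.0, -0.001, 0.001, 0.0], [-0.001, -0.287, 0.958, -0.147], [0.0, 0.0, 0.0, 1.0]] [[318.14371996   0.         320.57165311]
 [  0.         318.14371996 195.98916995]
 [  0.           0.           1.        ]]
[0.52263855 0.2154714  0.23799171] 1.9833 [ 6.12069085e-04  1.29931880e-01  9.91522564e-01 -5.79977117e-04]
keyed_flange 0.58 [ 39. 129.] [ 0.3978 -0.0968  0.    ]
keyed_spindle 0.65 [320. 218.] [0.5929 0.1958 0.    ]
```

View pics/w1.png

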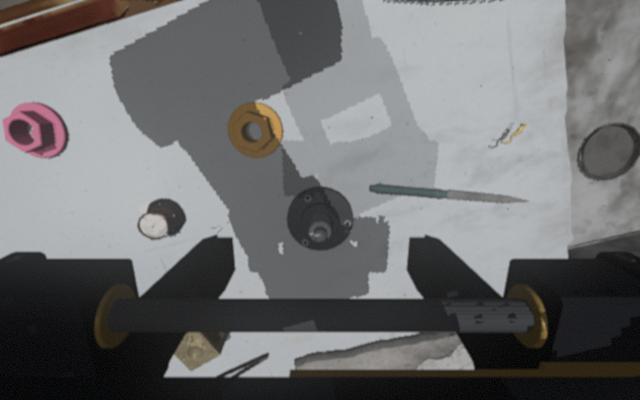

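The spindle is at (320,218) with its keyway hidden in shadow. The narrow-bored plain flange is at (254,130), the pink decoy at (35,130). I lower for a closer look at the spindle.

>>> play_rows(
  deltas=[0.6,-0.1,-0.74,0,0,0,0.6,-0.1,-0.74,0,0,0,0.6,-0.1,-0.74,0,0,0,0.6,-0.1,-0.74,0,0,0,0,0,0,0,0,0,0,0,0,0,0,0],
)

```text
t: 2.73
position: [0.6132, 0.205, 0.1189]
orientation: [-0.002, 0.127, 0.992, -0.0]
force: [-0.1, -0.7, 1.5]
width: 1.002
gripper_force: 0.0
```

```bash
python3 - <<'E'
from h import *
s=env.sense(); c=env.camera('wrist'); print(s['position'],s['t'],s['dq'].round(3))
for k,z in {'keyed_spindle':0,'keyed_seat':.02}.items():
    for d in env.spot_point(c,k)[:3]: print(k,round(d['score'],2),np.round(d['xy']),np.round(ray(c,d['xy'],z,s),4))
np.savez('k1.npz',f=c['frame'],p=s['position'],q=s['orientation'])
p=proj(c,[[.59,.2,.04]],s)[0].astype(int); print(p)
x=max(p[0]-80,0);y=max(p[1]-70,0); f=c['frame'][y:y+140,x:x+160,::-1].astype(float)
f=np.clip(255*(f/255)**.5,0,255).astype(np.uint8); print(x,y)
cv2.imwrite('pics/k1.png',cv2.resize(f,None,fx=4,fy=4,interpolation=cv2.INTER_CUBIC))
E
```

```text
[0.61324037 0.20496218 0.11885021] 2.7333 [ 0.012 -0.074 -0.017  0.003  0.01   0.001]
keyed_spindle 0.72 [305. 166.] [0.5905 0.1976 0.    ]
keyed_seat 0.81 [303. 170.] [0.5899 0.1971 0.02  ]
[305 175]
225 105
```

View pics/k1.png

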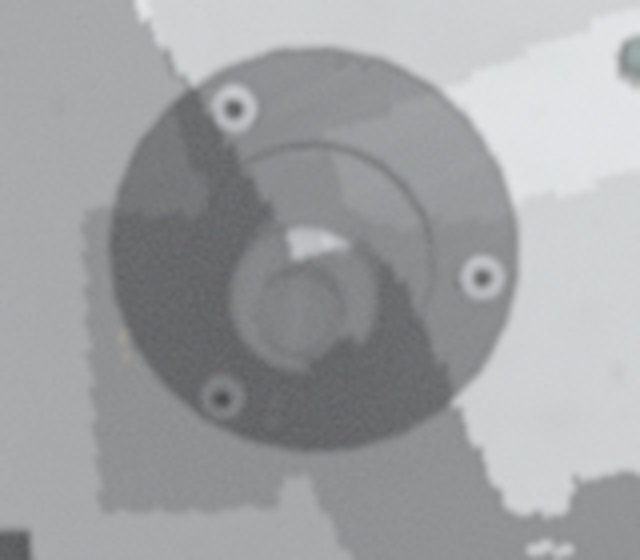

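The shoulder disc is centred near crop (303,300). The keyway is the dark notch at its lower right, roughly between (305,370) and (370,345). I measure its direction numerically.

```bash
python3 - <<'E'
from h import *
z=np.load('k1.npz'); s=dict(position=z['p'],orientation=z['q']); f=z['f']
c=env.camera('wrist')
g=f.mean(2).astype(np.float32)
# foot circle: threshold by sampling; fit by radial gradient at z=.012 r=.042 and r=.013 at z=.048
a=np.radians(np.arange(0,360,3))
def samp(ctr,r,zz):
    P=np.c_[ctr[0]+r*np.cos(a),ctr[1]+r*np.sin(a),np.full(len(a),zz)]
    p=proj(c,P,s).astype(np.float32); return cv2.remap(g,p[:,:1],p[:,1:],cv2.INTER_LINEAR)[:,0]
def fit(r,zz,sgn,x0=(.59,.198)):
    best=[]
    for dx in np.arange(-.008,.0081,.0005):
        for dy in np.arange(-.008,.0081,.0005):
            q=(x0[0]+dx,x0[1]+dy)
            best.append((np.mean(np.clip(sgn*(samp(q,r+.0012,zz)-samp(q,r-.0012,zz)),0,40)),q))
    return max(best)
F=fit(.042,.012,1); S=fit(.013,.048,-1,F[1]); N=fit(.0075,.060,-1,F[1]);print(F,S,N)
ctr=S[1]
v=np.mean([samp(ctr,r,.048) for r in (.0095,.0105,.0115,.012)],0)
for i in range(0,120,2): print(int(np.degrees(a[i])),int(v[i]),end=' | ')
w=np.mean([samp(F[1],r,.016) for r in (.033,.034,.035)],0); print(); print([(int(np.degrees(a[i])),int(w[i])) for i in np.argsort(-w)[:14]])
M=np.zeros((300,300),np.float32); X,Y=np.meshgrid((np.arange(300)-150)*.0001,(150-np.arange(300))*.0001)
p=proj(c,np.c_[ctr[0]+X.ravel(),ctr[1]+Y.ravel(),np.full(X.size,.048)],s).astype(np.float32)
o=cv2.remap(g,p[:,0].reshape(300,300),p[:,1].reshape(300,300),cv2.INTER_LINEAR)
cv2.imwrite('pics/rect.png',cv2.resize(np.clip(o*2.5,0,255).astype(np.uint8),None,fx=1.6,fy=1.6))
E
```

```text
(np.float32(37.13134), (np.float64(0.5905), np.float64(0.1965))) (np.float32(21.747355), (np.float64(0.5905), np.float64(0.1965))) (np.float32(13.487319), (np.float64(0.5845), np.float64(0.202)))
0 50 | 6 48 | 12 46 | 18 45 | 24 44 | 29 49 | 36 59 | 42 69 | 48 72 | 54 71 | 59 70 | 66 70 | 72 70 | 78 71 | 84 70 | 90 71 | 96 72 | 102 71 | 108 71 | 114 70 | 119 73 | 126 87 | 132 105 | 138 127 | 144 143 | 150 140 | 156 137 | 162 137 | 168 139 | 174 133 | 180 92 | 186 69 | 192 71 | 198 71 | 204 73 | 210 72 | 216 72 | 222 71 | 228 71 | 234 71 | 239 70 | 246 71 | 252 71 | 258 70 | 264 70 | 270 70 | 276 69 | 282 71 | 288 71 | 294 68 | 300 67 | 306 67 | 312 65 | 318 65 | 324 64 | 330 66 | 336 64 | 342 61 | 348 55 | 354 50 | 
[(186, 141), (75, 141), (66, 120), (198, 112), (63, 111), (195, 104), (189, 104), (78, 103), (132, 101), (135, 100), (129, 100), (126, 99), (108, 98), (111, 98)]
```

View pics/rect.png

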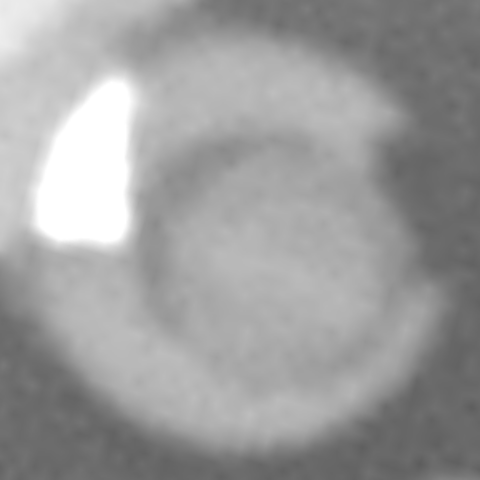

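The notch corners in the rectified view, (403,115) and (443,290), give a keyway direction of about 12°. The bolts at 71° and 191° agree, giving +x ≈ 11°. Next the keyed flange.

>>> play_rows(
  deltas=[-0.33,-0.95,0.1,0,0,0,-0.33,-0.95,0.1,0,0,0,-0.33,-0.95,0,0,0,0,-0.33,-0.95,0,0,0,0,-0.33,-0.95,0,0,0,0,-0.33,-0.95,0,0,0,0,-0.33,-0.95,0,0,0,0,-0.33,-0.95,0,0,0,0,-0.33,-0.95,0,0,0,0,-0.33,-0.95,0,0,0,0],
)

```text
t: 3.77
position: [0.4813, -0.177, 0.1302]
orientation: [0.001, 0.127, 0.992, -0.001]
force: [0.9, 0.4, 0.6]
width: 1.003
gripper_force: 0.0
```

>>> play_rows(
  deltas=[-0.33,-0.95,0,0,0,0,0,0,0,0,0,0,0,0,0,0,0,0],
)

```text
t: 4.02
position: [0.4684, -0.2151, 0.1298]
orientation: [0.001, 0.129, 0.992, -0.001]
force: [1.0, 1.1, -0.2]
width: 0.997
gripper_force: 0.0
```

```bash
python3 - <<'E'
from h import *
s=env.sense(); c=env.camera('wrist'); print(s['position'],s['t'],s['dq'].round(3))
for k,z in {'keyed_flange':0,'plain_spindle':0,'plain_seat':.02,'plain_flange':0}.items():
    for d in env.spot_point(c,k)[:3]: print(k,round(d['score'],2),np.round(d['xy']),np.round(ray(c,d['xy'],z,s),4))
d=env.spot_point(c,'keyed_flange')
b=min(d,key=lambda d:np.hypot(*(ray(c,d['xy'],0,s)-[.44,-.215,0])[:2])); o=ray(c,b['xy'],0,s)
np.savez('f1.npz',f=c['frame'],p=s['position'],q=s['orientation'])
# rectified at hub top z=.026, 70mm square, world x right, y up
n=560; X,Y=np.meshgrid((np.arange(n)-n/2)*.07/n,(n/2-np.arange(n))*.07/n)
p=proj(c,np.c_[o[0]+X.ravel(),o[1]+Y.ravel(),np.full(X.size,.026)],s).astype(np.float32)
im=cv2.remap(c['frame'],p[:,0].reshape(n,n),p[:,1].reshape(n,n),cv2.INTER_LINEAR)
cv2.imwrite('pics/frect.png',np.clip(255*(im[:,:,::-1]/255.)**.7,0,255)); print(o)
E
```

```text
[ 0.46842495 -0.21506679  0.12977015] 4.0167 [0.061 0.002 0.011 0.007 0.002 0.017]
keyed_flange 0.61 [443.  64.] [ 0.3967 -0.0938  0.    ]
keyed_flange 0.6 [316. 156.] [ 0.4417 -0.2123  0.    ]
plain_spindle 0.96 [404. 297.] [ 0.6027 -0.1639  0.    ]
plain_spindle 0.3 [573. 199.] [0.5403 0.0039 0.    ]
plain_seat 0.7 [409. 304.] [ 0.5963 -0.1628  0.02  ]
plain_seat 0.26 [315. 156.] [ 0.4383 -0.2119  0.02  ]
[ 0.44173387 -0.21232917  0.        ][ WARN:0@2.686] global loadsave.cpp:1063 imwrite_ Unsupported depth image for selected encoder is fallbacked to CV_8U.
```

View pics/frect.png

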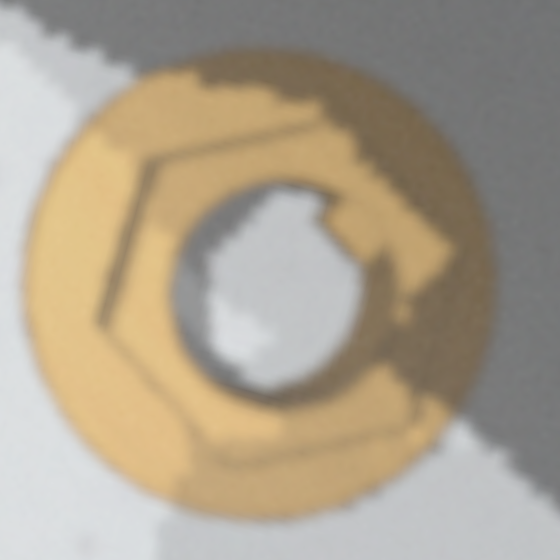

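The close crop shows the inner tab at upper right (340,236), so this is the tabbed flange. The tab yaw is about 43.5°, the centre about (0.4417, -0.2135), and the flat normals lie at 44° and 104°. I turn the tool by +28.7° and descend.

>>> play_rows(
  deltas=[-0.11,0.01,-0.35,0,0,0.96,-0.11,0.01,-0.35,0,0,0.96,-0.11,0.01,-0.35,0,0,0.96,-0.11,0.01,-0.35,0,0,0.96,-0.11,0.01,-0.35,0,0,0.96,-0.11,0.01,-0.35,0,0,0.96,0,0,0,0,0,0,0,0,0,0,0,0],
)

```text
t: 4.98
position: [0.4427, -0.2108, 0.0443]
orientation: [-0.0, -0.123, 0.992, 0.0]
force: [0.7, 0.1, 0.4]
width: 0.998
gripper_force: 0.0
```

>>> play_rows(
  deltas=[-0.01,-0.04,-0.3,0,0,0,-0.01,-0.03,-0.3,0,0,0,0,0,-0.25,0,0,0,0,0,0,0,0,0],
)

```text
t: 5.32
position: [0.4419, -0.2139, 0.0099]
orientation: [-0.0, -0.123, 0.992, 0.0]
force: [0.4, 0.1, 0.3]
width: 1.001
gripper_force: 0.0
```

>>> play_rows(
  deltas=[0,0,0,0,0,0,0,0,0,0,0,0,0,0,0,0,0,0,0,0,0,0,0,0,0,0,0,0,0,0],
  fingers=-1,
)

```text
t: 5.73
position: [0.4419, -0.2143, 0.0108]
orientation: [0.0, -0.124, 0.992, -0.0]
force: [0.7, -0.8, -0.7]
width: 0.647
gripper_force: 0.0
```

>>> play_rows(
  deltas=[0,0,0,0,0,0,0,0,0,0,0,0,0,0,0,0,0,0,0,0,0,0,0,0,0,0,0,0,0,0],
)

```text
t: 6.15
position: [0.4417, -0.2142, 0.0105]
orientation: [0.0, -0.124, 0.992, -0.0]
force: [-0.3, 0.7, 2.4]
width: 0.45
gripper_force: 29.8
```

Gripped at 39.6 mm, so across the flats. Lift, and carry while turning -32.5°.

>>> play_rows(
  deltas=[0,0,0.75,0,0,0,0,0,0.8,0,0,0,0,0,0.8,0,0,0,0.34,0.93,0,0,0,-0.59,0.34,0.93,0,0,0,-0.59,0.34,0.93,0,0,0,-0.59,0.34,0.93,0,0,0,-0.59,0.34,0.93,0,0,0,-0.59,0.34,0.93,0,0,0,-0.59,0.34,0.93,0,0,0,-0.59],
)

```text
t: 6.98
position: [0.537, 0.0482, 0.1041]
orientation: [-0.0, 0.058, 0.998, -0.0]
force: [0.8, -0.3, -0.9]
width: 0.453
gripper_force: 29.8
```

>>> play_rows(
  deltas=[0.34,0.93,0,0,0,-0.59,0.34,0.93,0,0,0,-0.59,0.34,0.93,0,0,0,-0.59,0,0,0,0,0,0,0,0,0,0,0,0],
)

```text
t: 7.4
position: [0.5775, 0.1595, 0.1036]
orientation: [-0.0, 0.131, 0.991, -0.0]
force: [-0.8, 0.5, -1.0]
width: 0.451
gripper_force: 29.8
```

```bash
cat > look.py <<'E'
from h import *
import sys
s=env.sense(); c=env.camera('wrist'); q=s['orientation']; y=np.degrees(2*np.arctan2(q[2],q[1]))-90
print(s['position'],s['t'],'yaw',y, 'w',s['width'],s['gripper_force'],s['force'])
zt=s['position'][2]+.0155; o=s['position']
n=560; X,Y=np.meshgrid((np.arange(n)-n/2)*.07/n,(n/2-np.arange(n))*.07/n)
p=proj(c,np.c_[o[0]+X.ravel(),o[1]+Y.ravel(),np.full(X.size,zt)],s).astype(np.float32)
im=cv2.remap(c['frame'],p[:,0].reshape(n,n),p[:,1].reshape(n,n),cv2.INTER_LINEAR)
cv2.imwrite('pics/'+sys.argv[1],np.clip(255*(im[:,:,::-1]/255.)**.6,0,255).astype(np.uint8))
E
python3 look.py held1.png
```

```text
[0.57747616 0.15946185 0.10358559] 7.4 yaw 74.8918275822765 w 0.45072686774164816 29.77810760959983 [-0.77843787  0.47496387 -1.04834561]
```

View pics/held1.png

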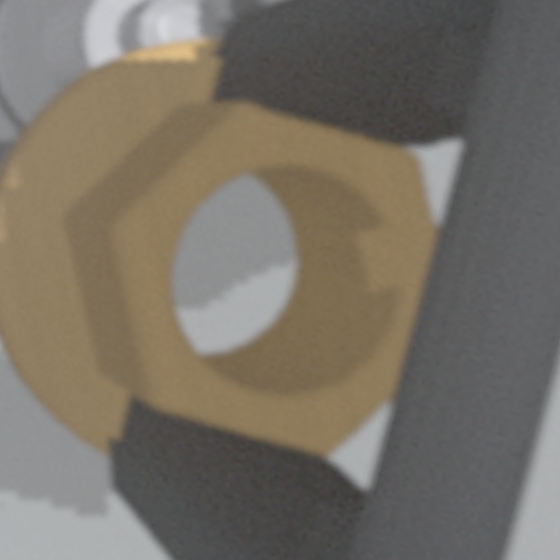

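The flange is held square, with the tab pointing right at about (368,262) and its yaw near 15°. I centre over the spindle, turn -3.4°, and lower gently over the nose.

>>> play_rows(
  deltas=[0.16,0.46,0,0,0,-0.34,0.16,0.47,0,0,0,-0.34,0,0,0,0,0,0,0,0,0,0,0,0],
)

```text
t: 7.78
position: [0.5903, 0.194, 0.1041]
orientation: [-0.0, 0.162, 0.987, -0.0]
force: [-0.3, -0.4, -1.3]
width: 0.451
gripper_force: 29.8
```

```bash
python3 - <<'E'
from h import *
s=env.sense(); print(s['position'],s['orientation'])
ims=[]
for n in('scene','side'):
    c=env.camera(n); p=proj(c,[[.5905,.1965,.06]])[0].astype(int); 
    x,y=p-[32,30]; ims.append(cv2.resize(c['frame'][y:y+60,x:x+64,::-1],None,fx=6,fy=6,interpolation=cv2.INTER_CUBIC))
cv2.imwrite('pics/pair1.png',np.hstack(ims))
E
```

```text
[0.59028151 0.19400667 0.10408756] [-3.27337370e-04  1.62309109e-01  9.86739874e-01 -2.58570495e-04]
```

View pics/pair1.png

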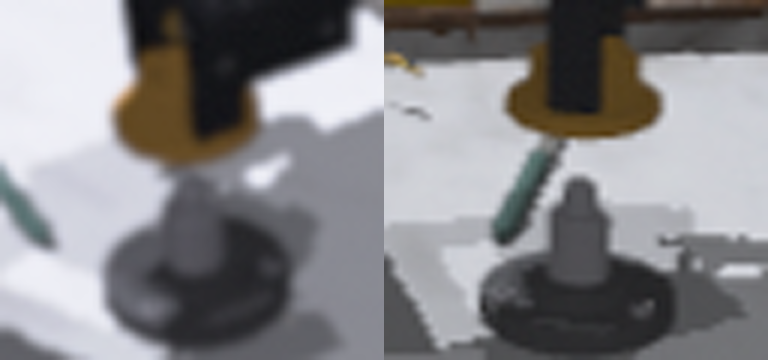

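The flange is just above and about 2 mm off the spindle axis (side view 584 vs 579 px), which matches the 2.5 mm y shortfall. I correct that and descend.

>>> play_rows(
  deltas=[0,0.06,0,0,0,0,0,0,-0.4,0,0,0,0,0,-0.4,0,0,0,0,0,-0.2,0,0,0,0,0,0,0,0,0],
)

```text
t: 8.3
position: [0.5896, 0.1967, 0.0626]
orientation: [-0.002, 0.163, 0.987, -0.001]
force: [0.0, -0.7, -0.4]
width: 0.449
gripper_force: 29.8
```

>>> play_rows(
  deltas=[0.01,0,-0.08,0,0,0,0,0,-0.06,0,0,0,0,0,0,0,0,0],
)

```text
t: 8.55
position: [0.5911, 0.1973, 0.059]
orientation: [0.0, 0.162, 0.987, 0.0]
force: [-0.3, -0.1, -1.4]
width: 0.45
gripper_force: 29.8
```

>>> play_rows(
  deltas=[-0.01,-0.01,-0.06,0,0,0,0,0,-0.04,0,0,0,0,0,0,0,0,0],
)

```text
t: 8.8
position: [0.5904, 0.1969, 0.0546]
orientation: [-0.0, 0.162, 0.987, -0.0]
force: [-0.1, 0.3, -1.0]
width: 0.457
gripper_force: 29.8
```

On the shaft with no force. Next comes the tab at the shoulder (TCP ≈ 0.0425).

>>> play_rows(
  deltas=[0,0,-0.1,0,0,0,0,0,-0.1,0,0,0,0,0,-0.05,0,0,0,0,0,0,0,0,0],
)

```text
t: 9.13
position: [0.5902, 0.1969, 0.044]
orientation: [-0.001, 0.162, 0.987, -0.0]
force: [0.6, 0.2, -1.5]
width: 0.451
gripper_force: 29.8
```

>>> play_rows(
  deltas=[0,0,-0.07,0,0,0,0,0,-0.07,0,0,0,0,0,0,0,0,0],
)

```text
t: 9.38
position: [0.5903, 0.1969, 0.0385]
orientation: [-0.0, 0.162, 0.987, -0.0]
force: [0.8, -0.1, -1.4]
width: 0.45
gripper_force: 29.8
```

The tab is in the groove without force. Continue down to the seat (TCP ≈ 0.0305).

>>> play_rows(
  deltas=[0,0,-0.08,0,0,0,0,0,-0.07,0,0,0,0,0,-0.03,0,0,0,0,0,0,0,0,0],
)

```text
t: 9.72
position: [0.5903, 0.1969, 0.0315]
orientation: [-0.0, 0.162, 0.987, -0.0]
force: [0.4, -0.3, -1.5]
width: 0.45
gripper_force: 29.8
```

Within 1 mm of home. Release, and let it settle.

>>> play_rows(
  deltas=[0,0,-0.02,0,0,0,0,0,0,0,0,0],
)

```text
t: 9.88
position: [0.5905, 0.197, 0.0311]
orientation: [-0.0, 0.162, 0.987, 0.0]
force: [1.1, -0.1, -2.1]
width: 0.453
gripper_force: 29.8
```

>>> play_rows(
  deltas=[0,0,0,0,0,0,0,0,0,0,0,0,0,0,0,0,0,0,0,0,0,0,0,0,0,0,0,0,0,0,0,0,0,0,0,0],
  fingers=0.8,
)

```text
t: 10.38
position: [0.5906, 0.197, 0.0312]
orientation: [0.0, 0.162, 0.987, 0.0]
force: [-0.0, 0.1, -0.4]
width: 0.879
gripper_force: 0.0
```

>>> play_rows(
  deltas=[0,0,0.6,0,0,0,0,0,0.9,0,0,0,0,0,0.8,0,0,0,0,0,0,0,0,0],
)

```text
t: 10.72
position: [0.593, 0.1974, 0.1297]
orientation: [0.005, 0.162, 0.987, 0.002]
force: [0.8, -0.1, 0.6]
width: 0.901
gripper_force: 0.0
```

```bash
python3 - <<'E'
from h import *
s=env.sense(); c=env.camera('wrist'); print(s['position'],s['t'],s['width'])
for k,z in {'keyed_flange':.02,'plain_flange':0}.items():
    for d in env.spot_point(c,k)[:3]: print(k,round(d['score'],2),np.round(d['xy']),np.round(ray(c,d['xy'],z,s),4))
for n in('scene','side'):
    b=env.camera(n); d=[e for e in env.silhouettes(b,'keyed_flange')]
    for e in d:
        m=e['mask']; ys,xs=np.nonzero(m)
        # bottom of the flange silhouette vs expected if home
        a=np.linspace(0,2*np.pi,60); 
        out=[]
        for z in (.02,.032):
            P=np.vstack([np.c_[.5905+.032*np.cos(a),.1968+.032*np.sin(a),np.full(60,z+h)] for h in (0,.007)]); q=proj(b,P); out.append((q.min(0).round(1),q.max(0).round(1)))
        print(n,round(e['score'],2),xs.min(),xs.max(),ys.min(),ys.max(),out)
E
python3 - <<'E'
import sys; sys.path.insert(0,'.')
E
python3 - <<'E'
from h import *
s=env.sense(); c=env.camera('wrist')
o=[.5905,.1968]; n=560; X,Y=np.meshgrid((np.arange(n)-n/2)*.07/n,(n/2-np.arange(n))*.07/n)
p=proj(c,np.c_[o[0]+X.ravel(),o[1]+Y.ravel(),np.full(X.size,.046)],s).astype(np.float32)
im=cv2.remap(c['frame'],p[:,0].reshape(n,n),p[:,1].reshape(n,n),cv2.INTER_LINEAR)
b=env.camera('side'); q=proj(b,[[.5905,.1965,.04]])[0].astype(int); x,y=q-[20,56//2]
sd=cv2.resize(b['frame'][y:y+56,x:x+24+16],(400,560),interpolation=cv2.INTER_CUBIC)
im=np.hstack([cv2.resize(im,(400,400)),cv2.resize(sd,(286,400))])
cv2.imwrite('pics/home1.png',np.clip(255*(im[:,:,::-1]/255.)**.7,0,255).astype(np.uint8))
E
```

```text
[0.59301039 0.19741159 0.12966588] 10.7167 0.901496440565761
keyed_flange 0.56 [318. 190.] [0.5926 0.1958 0.02  ]
plain_flange 0.88 [209.  55.] [0.4645 0.1486 0.    ]
scene 0.63 289 318 268 294 [(array([253.6, 167.7]), array([278.3, 185.2])), (array([253.3, 164.1]), array([278.1, 181.6]))]
scene 0.57 253 277 167 184 [(array([253.6, 167.7]), array([278.3, 185.2])), (array([253.3, 164.1]), array([278.1, 181.6]))]
side 0.86 218 252 244 271 [(array([298.8, 172.5]), array([324.1, 185.7])), (array([298.8, 168.3]), array([324.3, 181.3]))]
side 0.71 299 324 169 185 [(array([298.8, 172.5]), array([324.1, 185.7])), (array([298.8, 168.3]), array([324.3, 181.3]))]
side 0.69 364 397 198 231 [(array([298.8, 172.5]), array([324.1, 185.7])), (array([298.8, 168.3]), array([324.3, 181.3]))]
```

View pics/home1.png

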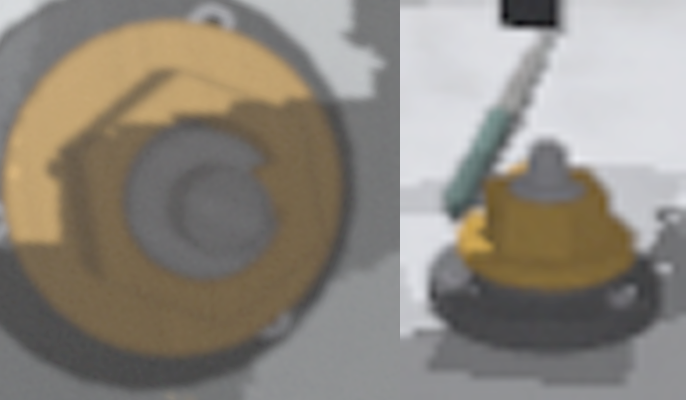

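The tabbed flange sits flat with the shoulder nearly flush at the hub top (side crop 545,185), the tab is in the groove, and the silhouettes match the home height. Now the plain flange.

>>> play_rows(
  deltas=[-0.82,-0.43,0,0,0,0,-0.82,-0.43,0,0,0,0,-0.82,-0.43,0,0,0,0,0,0,0,0,0,0,0,0,0,0,0,0],
  fingers=1,
)

```text
t: 11.58
position: [0.491, 0.1449, 0.1233]
orientation: [-0.0, 0.163, 0.987, -0.0]
force: [0.6, 0.7, 0.4]
width: 0.999
gripper_force: 0.0
```

```bash
cat > pf.py <<'E'
from h import *
from scipy.ndimage import gaussian_filter
s=env.sense(); c=env.camera('wrist'); q=s['orientation']; print(s['position'],s['t'],'yaw',np.degrees(2*np.arctan2(q[2],q[1]))-90)
for d in env.spot_point(c,'plain_flange')[:2]: print(d['score'],d['xy'],ray(c,d['xy'],0,s))
o=ray(c,env.spot_point(c,'plain_flange')[0]['xy'],0,s)
f=c['frame'].astype(np.float32)
def S(P,g):
    p=proj(c,P,s).astype(np.float32); return cv2.remap(g,p[:,:1].copy(),p[:,1:].copy(),cv2.INTER_LINEAR)[:,0]
sat=f.max(2)-f.min(2)
a=np.radians(np.arange(0,360,3))
def circ(q,r,z): return np.c_[q[0]+r*np.cos(a),q[1]+r*np.sin(a),np.full(len(a),z)]
G=[(o[0]+i*.0005,o[1]+j*.0005) for i in range(-12,13) for j in range(-12,13)]
rim=max((np.mean(np.clip(S(circ(q,.031,.007),sat)-S(circ(q,.0335,.007),sat),0,60)),q) for q in G)
bore=max((np.mean(np.clip(S(circ(q,.0125,.026),sat)-S(circ(q,.010,.026),sat),0,40)),q) for q in G)
print('rim',rim,'bore',bore); ctr=rim[1]
gr=cv2.GaussianBlur(f.mean(2),(0,0),.8)
t=np.linspace(-.010,.010,21); res=[]
for ang in np.arange(0,60,1.):
    v=0
    for k in range(6):
        n=np.radians(ang+60*k); nx,ny=np.cos(n),np.sin(n)
        L=lambda r:S(np.c_[ctr[0]+r*nx-t*ny,ctr[1]+r*ny+t*nx,np.full(21,.026)],gr)
        v+=abs(np.mean(L(.0187)-L(.0213)))
    res.append((v,ang))
print(sorted(res)[::-1][:8])
n=520; X,Y=np.meshgrid((np.arange(n)-n/2)*.07/n,(n/2-np.arange(n))*.07/n)
p=proj(c,np.c_[ctr[0]+X.ravel(),ctr[1]+Y.ravel(),np.full(X.size,.026)],s).astype(np.float32)
im=cv2.remap(c['frame'],p[:,0].reshape(n,n),p[:,1].reshape(n,n),cv2.INTER_LINEAR)
cv2.imwrite('pics/pf.png',np.clip(255*(im[:,:,::-1]/255.)**.7,0,255).astype(np.uint8))
E
python3 pf.py
```

```text
[0.49104043 0.14490507 0.12325236] 11.5833 yaw 71.25133497097349
0.66 [315.6, 156.0] [0.46367648 0.15009145 0.        ]
rim (np.float32(37.47481), (np.float64(0.4651764846394415), np.float64(0.1510914548331768))) bore (np.float32(34.933235), (np.float64(0.4646764846394415), np.float64(0.1520914548331768)))
[(np.float32(39.80302), np.float64(28.0)), (np.float32(39.70594), np.float64(29.0)), (np.float32(39.587887), np.float64(27.0)), (np.float32(39.122383), np.float64(30.0)), (np.float32(39.07498), np.float64(26.0)), (np.float32(38.328632), np.float64(31.0)), (np.float32(37.667427), np.float64(25.0)), (np.float32(37.280636), np.float64(32.0))]
```

The flats lie at about 28° mod 60, the centre near (0.465, 0.1515). I turn +16.8° and go down.

>>> play_rows(
  deltas=[-0.16,0.04,-0.5,0,0,0.84,-0.16,0.04,-0.5,0,0,0.84,-0.16,0.04,-0.5,0,0,0.84,-0.16,0.04,-0.5,0,0,0.84,0,0,0,0,0,0,0,0,0,0,0,0],
)

```text
t: 12.23
position: [0.4672, 0.1521, 0.0428]
orientation: [-0.001, 0.017, 1.0, -0.0]
force: [0.6, -0.0, 0.8]
width: 1.001
gripper_force: 0.0
```

>>> play_rows(
  deltas=[-0.05,-0.01,-0.3,0,0,0,0,0,-0.3,0,0,0,0,0,-0.2,0,0,0,0,0,0,0,0,0],
)

```text
t: 12.57
position: [0.4652, 0.1514, 0.0108]
orientation: [-0.0, 0.017, 1.0, -0.0]
force: [-0.6, 0.3, -0.5]
width: 0.999
gripper_force: 0.0
```

>>> play_rows(
  deltas=[0,0,0,0,0,0,0,0,0,0,0,0,0,0,0,0,0,0,0,0,0,0,0,0,0,0,0,0,0,0,0,0,0,0,0,0,0,0,0,0,0,0,0,0,0,0,0,0,0,0,0,0,0,0,0,0,0,0,0,0],
  fingers=-1,
)

```text
t: 13.4
position: [0.4646, 0.1514, 0.0112]
orientation: [0.0, 0.017, 1.0, -0.0]
force: [0.1, 0.4, 2.1]
width: 0.455
gripper_force: 30.0
```

Gripped across the flats (40 mm). Lift, and carry to a viewing point beyond the plain spindle.

>>> play_rows(
  deltas=[0,0,0.9,0,0,0,0,0,1,0,0,0,0,0,0.9,0,0,0,0.48,-0.79,0,0,0,0,0.48,-0.79,0,0,0,0,0.48,-0.79,0,0,0,0,0.48,-0.79,0,0,0,0,0.48,-0.79,0,0,0,0,0.48,-0.79,0,0,0,0,0.48,-0.79,0,0,0,0],
)

```text
t: 14.23
position: [0.5993, -0.0715, 0.1227]
orientation: [-0.0, 0.017, 1.0, 0.0]
force: [0.7, -0.3, -1.0]
width: 0.448
gripper_force: 30.0
```

>>> play_rows(
  deltas=[0.48,-0.79,0,0,0,0,0.48,-0.79,0,0,0,0,0.48,-0.79,0,0,0,0,0,0,0,0,0,0,0,0,0,0,0,0],
)

```text
t: 14.65
position: [0.6564, -0.1661, 0.1218]
orientation: [-0.001, 0.018, 1.0, 0.0]
force: [0.1, 0.8, -2.6]
width: 0.453
gripper_force: 30.0
```

```bash
cat > ps.py <<'E'
from h import *
s=env.sense(); c=env.camera('wrist'); q=s['orientation']; print(s['position'],s['t'],'yaw',np.degrees(2*np.arctan2(q[2],q[1]))-90)
save(c,'ps.png')
for k,z in {'plain_spindle':0,'plain_seat':.02}.items():
    for d in env.spot_point(c,k)[:2]: print(k,round(d['score'],2),np.round(d['xy']),np.round(ray(c,d['xy'],z,s),4))
g=c['frame'].mean(2).astype(np.float32); a=np.radians(np.arange(0,360,3)); o=(.599,-.162)
def S(q,r,z):
    p=proj(c,np.c_[q[0]+r*np.cos(a),q[1]+r*np.sin(a),np.full(len(a),z)],s).astype(np.float32); return cv2.remap(g,p[:,:1].copy(),p[:,1:].copy(),cv2.INTER_LINEAR)[:,0]
G=[(o[0]+i*.0005,o[1]+j*.0005) for i in range(-20,21) for j in range(-20,21)]
for nm,r,z,sg in(('foot',.042,.012,1),('boss',.024,.02,-1),('shaft',.010,.048,-1),('nose',.007,.060,-1)):
    R_=sorted(((float(np.mean(np.clip(sg*(S(q,r+.0012,z)-S(q,r-.0012,z)),-10,40))),q) for q in G),reverse=True)[:2]; print(nm,[(round(v,1),np.round(q,4)) for v,q in R_])
E
python3 ps.py
```

```text
[ 0.65644567 -0.16611526  0.12178596] 14.65 yaw 87.97619223647905
plain_spindle 0.69 [322. 121.] [ 0.5994 -0.1626  0.    ]
plain_seat 0.9 [321. 122.] [ 0.5989 -0.1636  0.02  ]
foot [(39.3, array([ 0.599 , -0.1635])), (39.0, array([ 0.599, -0.163]))]
boss [(3.7, array([ 0.609, -0.152])), (3.6, array([ 0.6085, -0.152 ]))]
shaft [(31.6, array([ 0.5995, -0.163 ])), (31.6, array([ 0.5995, -0.1625]))]
nose [(21.2, array([ 0.596, -0.164])), (20.7, array([ 0.596 , -0.1645]))]
```

The foot and shaft fits agree on an axis at (0.5992, -0.163). Centre over it.

>>> play_rows(
  deltas=[-0.72,0.04,0,0,0,0,-0.72,0.04,0,0,0,0,0,0,-0.3,0,0,0,0,0,0,0,0,0,0,0,0,0,0,0],
)

```text
t: 15.22
position: [0.5988, -0.1605, 0.1115]
orientation: [-0.0, 0.016, 1.0, 0.0]
force: [-0.2, 0.3, -1.4]
width: 0.449
gripper_force: 30.0
```

>>> play_rows(
  deltas=[0,-0.07,-0.3,0,0,0,0,0,-0.4,0,0,0,0,0,-0.4,0,0,0,0,0,-0.1,0,0,0,0,0,0,0,0,0],
)

```text
t: 15.63
position: [0.5991, -0.1637, 0.0625]
orientation: [-0.001, 0.016, 1.0, 0.0]
force: [-0.2, 0.3, -0.2]
width: 0.45
gripper_force: 30.0
```

>>> play_rows(
  deltas=[0,0.01,-0.06,0,0,0,0,0,-0.06,0,0,0,0,0,-0.06,0,0,0,0,0,0,0,0,0],
)

```text
t: 15.97
position: [0.599, -0.1638, 0.056]
orientation: [0.0, 0.017, 1.0, -0.0]
force: [0.5, -0.3, -1.1]
width: 0.454
gripper_force: 30.0
```

Past the shoulder without force. Go on down.

>>> play_rows(
  deltas=[0,0.01,-0.1,0,0,0,0,0,-0.12,0,0,0,0,0,-0.12,0,0,0,0,0,-0.1,0,0,0,0,0,0,0,0,0],
)

```text
t: 16.38
position: [0.5985, -0.1633, 0.0372]
orientation: [-0.001, 0.017, 1.0, 0.0]
force: [-0.1, -0.7, -1.3]
width: 0.45
gripper_force: 30.0
```

>>> play_rows(
  deltas=[0,0,-0.08,0,0,0,0,0,-0.06,0,0,0,0,0,0,0,0,0],
)

```text
t: 16.63
position: [0.5988, -0.1634, 0.0323]
orientation: [-0.0, 0.017, 1.0, 0.0]
force: [0.9, 0.7, -1.2]
width: 0.451
gripper_force: 30.0
```

Home is at about 0.031. Ease down 0.8 mm, release and retreat.

>>> play_rows(
  deltas=[0,0,-0.02,0,0,0,0,0,0,0,0,0],
)

```text
t: 16.8
position: [0.5989, -0.1634, 0.0319]
orientation: [0.0, 0.017, 1.0, -0.0]
force: [-0.4, -0.7, -2.7]
width: 0.449
gripper_force: 30.0
```

>>> play_rows(
  deltas=[0,0,0,0,0,0,0,0,0,0,0,0,0,0,0,0,0,0,0,0,0,0,0,0,0,0,0,0,0,0,0,0,0,0,0,0,0,0,0,0,0,0],
  fingers=0.8,
)

```text
t: 17.38
position: [0.5989, -0.1634, 0.032]
orientation: [0.0, 0.017, 1.0, -0.0]
force: [-1.0, 0.4, -0.4]
width: 0.897
gripper_force: 0.0
```

>>> play_rows(
  deltas=[0,0,0.6,0,0,0,0,0,0.9,0,0,0,0.2,0,0.8,0,0,0,0.6,0,0.6,0,0,0,0.3,0,0.6,0,0,0,0,0,0,0,0,0,0,0,0,0,0,0],
)

```text
t: 17.97
position: [0.6433, -0.1634, 0.1726]
orientation: [0.001, 0.016, 1.0, -0.0]
force: [0.3, -0.6, -0.9]
width: 0.897
gripper_force: 0.0
```

```bash
python3 - <<'E'
from h import *
s=env.sense(); print(s['position'],s['t'],s['width'],s['force'])
a=np.linspace(0,2*np.pi,60); ims=[]
T={'k':(.5905,.1968),'p':(.599,-.163)}
for n in('scene','side'):
    b=env.camera(n)
    for k,(x,y) in T.items():
        q=proj(b,[[x,y,.04]])[0].astype(int); f=b['frame'][q[1]-30:q[1]+30,q[0]-30:q[0]+30,::-1]
        ims.append(cv2.resize(f,(300,300),interpolation=cv2.INTER_CUBIC))
    for e in env.silhouettes(b,'plain_flange')[:2]:
        ys,xs=np.nonzero(e['mask']); q=proj(b,np.vstack([np.c_[T['p'][0]+.032*np.cos(a),T['p'][1]+.032*np.sin(a),np.full(60,.02+h)] for h in(0,.007)]))
        print(n,round(e['score'],2),xs.min(),xs.max(),ys.min(),ys.max(),q.min(0).round(1),q.max(0).round(1))
cv2.imwrite('pics/fin.png',np.vstack([np.hstack(ims[:2]),np.hstack(ims[2:])]))
E
```

```text
[ 0.64334322 -0.16343169  0.17257604] 17.9667 0.8972931623904826 [ 0.26783871 -0.57306555 -0.94657983]
scene 0.83 370 396 225 248 [369.2 226.4] [397.6 248.8]
side 0.84 332 367 249 276 [331.8 252.3] [368.3 277.5]
```

View pics/fin.png

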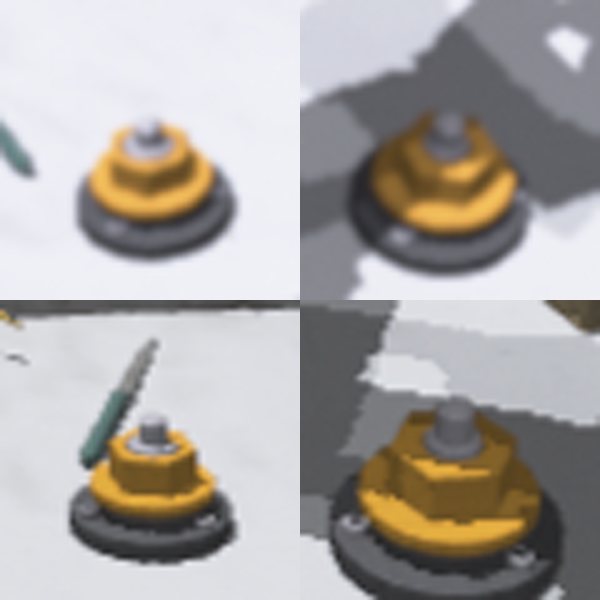

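Both flanges lie flat on their seats. The shoulders stand just above the hub tops, and the plain flange's outline is within about 1 px of the home position at its base. The gripper is clear, so I hand in.

```bash
python3 -c "
from plant import env
print(env.job_done())"
```

```text
the job is handed in; nothing more can be done
None
```

Both flanges are flat on their seats, tabbed on the grooved spindle and plain on the plain one; the tab dropped into the groove without force, the arm never moved the cup or block, and I handed in at about 18 s (the judge gave no verdict).

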